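Hang the rinsed tube carrier on the drying board's fold-out peg

TASK

Fold the steel peg on the drying board all the way out to its stop, then hang the white tube carrier on it by the keyhole-shaped hole in its handle so that it drains over the tray. Feel the hole over the peg's round head gently, never forcing the carrier against the peg, and let the peg take the carrier's weight before you let go. Leave the other things on the bench alone.

Things in the scene. Friction and masses are not known exactly. Their poses are not given: they have to be found in the camera images.
- board: White drying board, fixed; sizes in mm. Panel 380 wide, 14 thick, top edge 245 high; drip tray at its foot, walls 28 high, reaching 130 out. Origin on the bench under the middle of the front face; x along the face, y straight out over the tray, z up. Fixed pegs (some with glass tubes) at x = +-110 and +-155, below 210 high, 85 out. The one steel folding peg sits at the middle, near the top.
- mount (a point): Nominal middle of the steel peg's hinge pin (pin along board x): 16 mm out from the face, 195 mm high; axes as the board. The hinge's screws sit in slots and are set differently each time: the true pin lies up to 4 mm to either side and up to 4 mm higher or lower, and the peg points up to 3.5 degrees to either side. No reading shows this; it must be felt or seen.
- peg (a joint): Angle of the steel peg, rad: 0 folded straight up flat to the board (starts 0 to 0.12), grows outward and down, 1.45 on its rubber stop (rising 7 degrees). Stiff hinge, 0.35 N m, stays where left. Rod 9 mm thick, bare from 14 to 58 mm from the pin; then a head 15 mm thick, round nose centred 68 mm out, end at 75.5; folded, it clears the board's top.
- carrier: White tube carrier, about 0.22 kg; sizes in mm. Block 104 (x) x 70 (y) x 71 high; from its middle rises a handle plate 36 wide (x), 5 thick (y), top 150 high. Origin under its centre, z up. Keyhole-shaped hole through the plate along y: 19 wide from 96 to 115 high, tapering to a neck 12 wide from 124 to 138. Grip the plate by its two narrow edges, 36 apart; either face may turn to the board.
- carrier_slot (a point): Where the peg's rod lies in the neck of the hole when the carrier hangs: 133.5 mm above the carrier's underside, middle of the plate; axes as the carrier.
- low_rack: Bystander: blue low tube rack without a handle, 120 x 60 x 55 mm, two glass tubes in it up to 102 high; origin under its centre.
- beaker: Bystander: glass beaker, 68 mm across, 90 high; origin under its centre.
- reagent: Bystander: white plastic bottle with a black cap, 58 mm across, 100 high; origin under its centre.
Mind the look-alikes: they are no part of the job. What is shaped like the carrier but black or green is not meant.

How it is judged:
On the way, in this order (a step that is already met when the one before it is completed fails the run):
1. the peg is folded fully out against its stop (value of joint peg above 1.41 rad), for 0.3 s.
2. the carrier's hole is over the peg and the peg carries the carrier while the gripper still holds it (value of joint peg above 1.41 rad and x of carrier_slot in the frame of board between -0.015 and 0.015 m and y of carrier_slot in the frame of board between 0.025 and 0.076 m and z of carrier_slot in the frame of board between 0.185 and 0.212 m and contact force between peg and carrier above 0.8 N and contact force between the fingers and carrier above 0.5 N), for 0.2 s.
At the end, for the whole second after the job is handed in: The peg is fully out on its stop (above 1.41 rad) and the carrier hangs still and upright (within 0.15 rad) on it by the neck of its hole, slot point within 15 mm of the board's middle, 25 to 76 mm out from the face, 185 to 212 mm high, its weight on the peg, nothing held (value of joint peg above 1.41 rad and x of carrier_slot in the frame of board between -0.015 and 0.015 m and y of carrier_slot in the frame of board between 0.025 and 0.076 m and z of carrier_slot in the frame of board between 0.185 and 0.212 m and contact force between peg and carrier above 0.8 N and angle between carrier's own z axis and vertical below 0.15 rad and linear speed of carrier below 0.03 m/s); the robot touches nothing.
It fails at once if the carrier is pressed or dropped on the peg with more than 20 N (contact force between peg and carrier above 20 N).
It fails at once if the low rack, the beaker or the bottle is moved more than 20 mm (distance of any of low_rack, beaker, reagent from where it was at the start of the episode above 0.02 m).
It also fails if it takes over 72 s, if anything falls off the work surface, if the arm or the gripper's body presses on something with over 40 N, if the wrist force passes 120 N, or if a joint passes its speed limit or range.

ROBOT

A 6-joint arm with a two-finger parallel gripper is mounted at the origin on the work surface. World frame = base frame: x ahead of the robot, y to its left, z up, the work surface at z = 0. Lengths are in m, angles in rad, forces in N, time in s.
With the tool pointing down it reaches from about 0.375 to 0.975 m from the base axis. Payload 3.8 kg.
Tool frame: the origin (TCP) lies midway between the tips of the shut fingers; the grasp point (between the pads) lies 19 mm behind it; z points along the fingers, y is the direction in which the jaws open and shut (so a half turn about z gives the same grasp; the last joint's range is limited). The gripper opens to 88 mm and grips with 3 to 60 N. Pads are 18 mm wide; open, the fingers measure 123 mm over their backs; the gripper's body (75 mm by 187 mm) begins 45 mm behind the grasp point.
Start: joints at [-1.165, 0.264, 1.604, -0, 1.274, -0.037], TCP at [0.289, -0.61, 0.239] pointing down, gripper open.
Joint ranges: [-2.63, 2.63], [-0.94, 2.18], [0.31, 2.57], [-1.31, 4.45], [0, 2.66], [-2.55, 2.55]. Speed limits (rad/s): [2.57, 2.57, 3.14, 3.14, 3.14, 3.14].

INTERFACE

Orientations are given as [roll, pitch, yaw] about the fixed x, y, z axes, in that order (R = Rz(yaw) Ry(pitch) Rx(roll)).
In Python, from rig import bot, cams, models gives the robot as it stands.
- The arm moves only by the tool send_rows, never from a script. Its argument "targets" is a list of rows, each a list of 2 entries, a list of its own where there are three numbers: the shift along the tool's x, y, z in m, then the turn, a rotation vector about the tool's x, y, z in degrees. In form: [[[dx, dy, dz], [wx, wy, wz]], ...]. A call has 1 to 8 rows; each row is the pose to reach, as a shift and turn from the pose commanded when the call began, along the tool's axes at that moment; what a row does not reach only later rows make up. A row lasts 1/10 s, in which the tool goes at most 50 mm and 8.59 degrees, less where a joint would pass 70% of its speed; a pose out of reach is approached as far as the arm can. A call with a gripper value outside its range is refused whole. "claw" is the finger opening in m, from 0 to 0.0881, set as the call begins (left out, the last holds). The fingers move at their own pace and stop on an object; the grip force is fixed at half the most. Time passes only in rows, so rows that repeat a pose let the fingers close. It gives the time, the measured TCP pose, the force and the opening at its end, in the units of the state.
- bot.sense(): the state, without advancing time (a new reading comes with each control period).
- cams.camera(name): name is "side" or "top"; returns (picture, depth): 384x512x3 uint8, red, green, blue; 384x512 float32, m along the optical axis (not along the pixel's ray), 0 where there is no reading.
- cams.camera_info(name): a dict with "vertical_fov" (degrees; the focal length in pixels is half the picture's height over the tangent of half this angle, whatever the lens; pixels are square), "cx", "cy" (the principal point, pixels), "position" and "attitude" of the camera in the world. Camera axes: x right, y down, z forward; pixel columns grow to the right and rows downward; lengths in m; the calibration is good to about 2 mm. A picture is of the moment at which its call begins. camera_info takes no time and is no camera call.
- bot.job_done(): hands the job in, once; it reports no verdict.
Trained networks look in the newest picture that a camera, given by its name, has taken for a name from the list of things; names that differ only in an ending like _2 or _b are one class to them, and where a whole thing is asked for, a point or a joint stands for the part that bears it (a point fixed in the world has none). Each returns a list of dicts, best first, with "confidence" (0 to 1); they miss things now and then, are a little off and sometimes report something else, mostly with a low value. They report only what shows in the picture. A call takes as long as a camera call. They do not tell look-alikes from the thing itself.
- models.boxes_of(camera, thing): "rect" ([left, top, width, height] in pixels, round what is visible of it).
- models.cut_out(camera, thing): "mask" (384x512 bool, what is visible of it) and "rect" ([left, top, width, height] in pixels, round what is visible of it).
- models.spot_point(camera, thing): "xy" ([column, row] in pixels: a listed point, or the origin of a listed thing).
The state is a dict: "t": time; "joints": joint angles; "qvel": joint speeds; "tau": joint torques, N m; "position": TCP position; "orientation": TCP orientation; "wrist_force": force on the tool from outside, world axes, zero at the start; "wrist_torque": the same for the moment, N m; "gripper_width": opening from 0.0 (shut) to 1.0 (fully open).
Only numpy, scipy, OpenCV 4.12 (cv2) and the standard library are available. Lean on these libraries where they do the work, as an engineer would, in place of code of your own. Each camera call takes 0.05 s, during which the arm holds its last target.

## Working session

There is one attempt and no reset: what is moved stays moved. The work goes in short steps, Python scripts to look and compute and a tool call to move; the robot and the scene stay as the last step left them, time stands still between calls to the robot, and variables do not carry over. Pictures are saved under pics/ and viewed, and the job is handed in when it is done.

Besides the shell and the picture viewer there is one more tool, called as a command line: name --argument value ..., lists and objects as JSON in quotes. send_rows: Moves the arm, as the interface text tells. Its arguments: {"type":"object","properties":{"targets":{"type":"array","items":{"type":"array"}},"claw":{"type":"number"}},"required":["targets"]}

```bash
ls; mkdir -p pics
cat > h.py <<'E'
import numpy as np, cv2
from scipy.spatial.transform import Rotation as R
from rig import bot,cams,models
def K(name):
    i=cams.camera_info(name); f=192/np.tan(np.radians(i["vertical_fov"]/2)); return f,i["cx"],i["cy"],i
def snap(name,fn=None):
    p,d=cams.camera(name)
    if fn: cv2.imwrite("pics/"+fn,p[:,:,::-1])
    return p,d
E
python3 - <<'E'
from h import *
for n in("side","top"):
    p,d=snap(n,n+"0.png"); np.savez(n+"0.npz",p=p,d=d); print(cams.camera_info(n))
print(bot.sense())
E
```

```text
pics
{'vertical_fov': 57.967363100838824, 'cx': 255.29419470575365, 'cy': 190.9030584161786, 'position': array([0.20797937, 0.50742429, 0.7372519 ]), 'attitude': array([-2.33897487, -0.01952074, -2.57703041])}
{'vertical_fov': 57.95366283146392, 'cx': 255.16518866967425, 'cy': 194.49744582441974, 'position': array([0.49238581, 0.01248495, 0.9035411 ]), 'attitude': array([-3.10021235e+00, -1.36315967e-03, -1.60041527e+00])}
{'t': 0.1, 'joints': array([-1.16490387e+00,  2.64619302e-01,  1.60527184e+00,  7.98612882e-06,
        1.27369330e+00, -3.69330120e-02]), 'qvel': array([ 0.00119017,  0.00010271, -0.00358365, -0.00110369,  0.00028844,
       -0.00033064]), 'tau': array([ 1.37513467e-05, -5.03620398e+01, -3.58070040e+01,  7.30891060e-02,
        2.33001594e-02, -5.24336099e-05]), 'position': array([ 0.28895404, -0.60929675,  0.23753336]), 'orientation': array([-3.13960251e+00, -8.11722983e-05,  4.42823040e-01]), 'wrist_force': array([ 0.40961045, -0.75885943,  0.731075  ]), 'wrist_torque': array([ 0.01493731,  0.006846  , -0.00552634]), 'gripper_width': 1.0049165958447903}
```

View pics/side0.png

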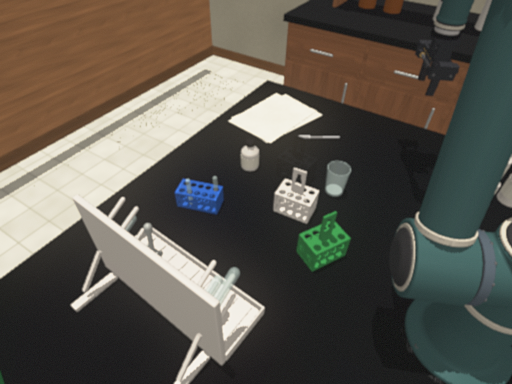

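View pics/top0.png

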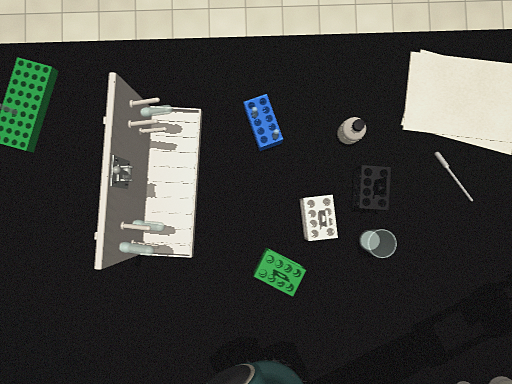

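The side view shows the board at lower left (75–265, 195–380), the white carrier at about (297,198), the green one at (323,245), the beaker at (337,178), the bottle at (250,157), the blue rack at (200,195) and the folded peg at (148,232).

In the top view there are three carrier-shaped candidates: white (320,217), black (375,188) and green (280,272). White fits the description. I'll confirm it in an enlarged crop.

```bash
cat >> h.py <<'E'
def cloud(name,d):
    f,cx,cy,i=K(name); v,u=np.mgrid[0:384,0:512]
    c=np.stack([(u-cx)/f*d,(v-cy)/f*d,d],-1)
    M=R.from_euler('xyz',i["attitude"]).as_matrix()
    w=c@M.T+i["position"]; w[d==0]=np.nan; return w
def proj(name,P):
    f,cx,cy,i=K(name); M=R.from_euler('xyz',i["attitude"]).as_matrix()
    c=(np.atleast_2d(P)-i["position"])@M; return np.c_[c[:,0]/c[:,2]*f+cx,c[:,1]/c[:,2]*f+cy]
E
python3 - <<'E'
from h import *
T=np.load("top0.npz");S=np.load("side0.npz")
wt=cloud("top",T['d']);ws=cloud("side",S['d'])
for (u,v) in [(320,217),(325,213),(325,219),(112,75),(98,265),(120,172),(375,188),(280,272),(262,122),(350,130),(378,243),(300,330)]:
    print("top",u,v,wt[v,u].round(4))
for (u,v) in [(297,175),(297,205),(148,232),(75,200),(220,310)]: print("side",u,v,ws[v,u].round(4))
def crop(p,x0,y0,x1,y1,s): return cv2.resize(p[y0:y1,x0:x1,::-1],None,fx=s,fy=s,interpolation=cv2.INTER_CUBIC)
a=crop(T['p'],295,190,345,245,7);b=crop(S['p'],265,160,325,225,6)
h=max(a.shape[0],b.shape[0]);o=np.zeros((h,a.shape[1]+b.shape[1],3),np.uint8);o[:a.shape[0],:a.shape[1]]=a;o[:b.shape[0],a.shape[1]:]=b
cv2.imwrite("pics/car.png",o)
a=crop(T['p'],90,140,160,205,5);b=crop(S['p'],110,200,180,265,5)
cv2.imwrite("pics/peg.png",np.hstack([a,b]))
for c in("top","side"):
    for th in("carrier","carrier_slot","peg","mount","board"):
        for r in models.spot_point(c,th)[:3]: print(c,th,np.round(r['xy'],1),round(r['confidence'],2))
E
```

```text
top 320 217 [ 0.4685 -0.1416  0.0808]
top 325 213 [ 0.4788 -0.1404  0.1472]
top 325 219 [ 0.4631 -0.1553  0.0707]
top 112 75 [0.7588 0.2804 0.2435]
top 98 265 [0.3954 0.311  0.2443]
top 120 172 [0.5686 0.2619 0.2579]
top 375 188 [ 0.5335 -0.2757  0.0787]
top 280 272 [ 0.3408 -0.0432  0.0734]
top 262 122 [ 0.7057 -0.0118  0.057 ]
top 350 130 [ 0.6751 -0.2224  0.0766]
top 378 243 [ 0.3948 -0.3035  0.0033]
top 300 330 [ 0.1798 -0.0941  0.0041]
side 297 175 [ 0.4751 -0.1442  0.1285]
side 297 205 [ 0.4615 -0.1417  0.0229]
side 148 232 [0.5693 0.2741 0.2554]
side 75 200 [0.7546 0.2886 0.2444]
side 220 310 [0.3889 0.3078 0.2158]
top carrier [279.5 267.3] 0.79
top carrier [364.8 193.1] 0.78
top carrier [313.  216.1] 0.75
top carrier_slot [282.3 281.3] 0.89
top carrier_slot [325.1 217.4] 0.76
top carrier_slot [380.4 184.5] 0.75Traceback (most recent call last):
  File "<stdin>", line 15, in <module>
ValueError: it knows: beaker, board, carrier, carrier_slot, low_rack, mount, reagent
```

View pics/car.png

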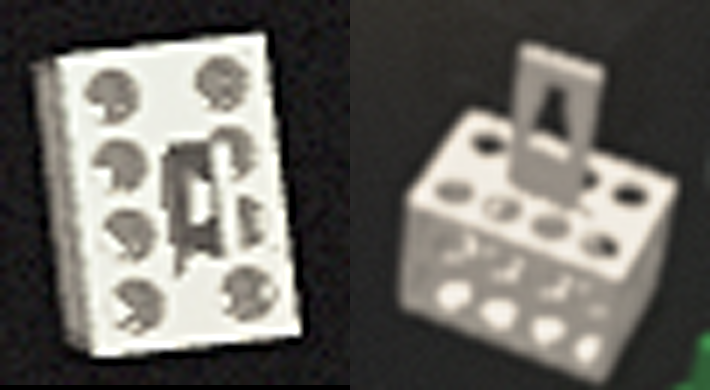

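View pics/peg.png

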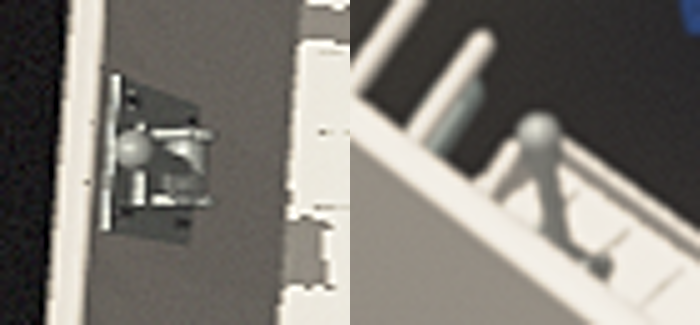

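The crop confirms the white carrier: keyhole handle, plate along the block's long side. The peg is folded up in its bracket at top (118,170). Next I'll measure the board frame and the carrier pose.

```bash
cat > m.py <<'E'
from h import *
T=np.load("top0.npz");S=np.load("side0.npz")
wt=cloud("top",T['d']);ws=cloud("side",S['d'])
# board top edge
def edge(w,zlo=.236,zhi=.252):
    m=(w[...,2]>zlo)&(w[...,2]<zhi)&(w[...,1]>.24)&(w[...,1]<.34)&(w[...,0]>.3)&(w[...,0]<.85)
    return w[m]
for n,w in(("top",wt),("side",ws)):
    P=edge(w); 
    r=cv2.minAreaRect((P[:,:2]*1000).astype(np.float32)); print(n,len(P),np.round(r[0],1),np.round(r[1],1),r[2],"z",np.median(P[:,2]))
# front face fit top cam
m=(wt[...,2]>.1)&(wt[...,2]<.225); m[:, :105]=0; m[:,150:]=0; m[:80]=0;m[250:]=0
P=wt[m]; 
# plane y = a+bx+cz robust
w=np.ones(len(P))
for _ in range(20):
    A=np.c_[np.ones(len(P)),P[:,0],P[:,2]]; c=np.linalg.lstsq(A*w[:,None],P[:,1]*w,rcond=None)[0]; r=P[:,1]-A@c; w=(abs(r)<.006)*1. if _>3 else 1/(1+(r/.005)**2)
print("face",c,w.sum(),r[w>0].std())
# carrier block top
for n,w in(("top",wt),("side",ws)):
    m=(w[...,2]>.064)&(w[...,2]<.078)&(abs(w[...,0]-.47)<.075)&(abs(w[...,1]+.14)<.075)
    P=w[m]; r=cv2.minAreaRect((P[:,:2]*1000).astype(np.float32)); print(n,len(P),np.round(r[0],1),np.round(r[1],1),r[2],"z",np.median(P[:,2]))
    m=(w[...,2]>.085)&(w[...,2]<.165)&(abs(w[...,0]-.47)<.075)&(abs(w[...,1]+.14)<.075)
    P=w[m]; r=cv2.minAreaRect((P[:,:2]*1000).astype(np.float32)); print(" plate",len(P),np.round(r[0],1),np.round(r[1],1),r[2],"z",P[:,2].min(),P[:,2].max(),P.mean(0), np.polyfit(P[:,0],P[:,1],1))
    m=(w[...,2]>.25)&(w[...,2]<.285)&(abs(w[...,0]-.57)<.05)&(w[...,1]>.23)&(w[...,1]<.3)
    P=w[m]; print(" head",len(P),P.mean(0),P.min(0),P.max(0))
E
python3 m.py
```

```text
top 1680 [574.9 281.6] [ 42.6 378.7] 85.07125854492188 z 0.2439399653270618
side 1733 [576.4 286.2] [ 36.7 380.2] 84.98799133300781 z 0.24577218422821756
face [ 0.33807509 -0.08561116 -0.0023305 ] 3174.0 0.0012153907968376796
top 837 [ 467.3 -144.6] [103.7  71.2] 4.6040425300598145 z 0.07075232453532043
 plate 123 [ 467.6 -144. ] [35.6  5.6] 4.8852033615112305 z 0.08525345338214874 0.1534923099676323 [ 0.46807077 -0.1429481   0.12634816] [ 0.07618198 -0.17860666]
 head 64 [0.57245067 0.26484192 0.26300546] [0.56619475 0.2598137  0.25079249] [0.57946977 0.27221776 0.26919223]
side 515 [ 468.6 -142.9] [104.4  74.1] 4.447634220123291 z 0.07239125292549364
 plate 215 [ 468.4 -142.3] [36.6  8. ] 5.1163787841796875 z 0.08539739849506456 0.15387974933697157 [ 0.46784159 -0.14146267  0.12172493] [ 0.08231878 -0.17997482]
 head 86 [0.57104853 0.27095296 0.26227372] [0.56662613 0.26316212 0.25155705] [0.57905312 0.27688976 0.26967053]
```

```bash
cat > g.py <<'E'
import json,sys,os
from h import *
O=np.array([.576,.288,0]);a=np.radians(-4.9)
xb=np.array([-np.cos(a),-np.sin(a),0]);yb=np.array([np.sin(a),-np.cos(a),0])
def B(x,y,z): return O+(x*xb+y*yb)/1000+np.array([0,0,z/1000])   # mm board -> world
def toB(p): d=np.asarray(p)-O; return np.r_[d@xb,d@yb,p[2]]*1000
def load():
    if os.path.exists("cmd.json"):
        c=json.load(open("cmd.json"))
        return np.array(c[0]),R.from_quat(c[1])
    return np.array([.289,-.61,.239]),R.from_euler('xyz',[np.pi,0,.443])
def sent(d,w):
    p,q=load(); p2=p+q.apply(d); q2=q*R.from_rotvec(np.radians(w)); json.dump([list(p2),list(q2.as_quat())],open("cmd.json","w")); return p2,q2
def plan(p,yawdeg,tilt=None):
    p0,q0=load(); q=R.from_euler('xyz',[180,0,yawdeg],degrees=True)
    if tilt is not None: q=tilt*q
    print("row:",np.round(q0.inv().apply(np.asarray(p)-p0),4).tolist(),np.round((q0.inv()*q).as_rotvec(degrees=True),2).tolist())
def st():
    s=bot.sense(); p,q=load()
    print("t",s['t'],"B",toB(s['position']).round(1),"cmdB",toB(p).round(1),"world",s['position'].round(4),"ypr",np.degrees(s['orientation']).round(2),"cmd",np.degrees(q.as_euler('xyz')).round(2),"F",s['wrist_force'].round(2),"Tq",s['wrist_torque'].round(3),"w",round(s['gripper_width']*88.1,1))
E
python3 -c "
from g import *
st();plan(B(2,-6,380),85.1)
print(B(2,-6,380))"
```

```text
t 0.2 B [209.2 918.7 237.9] cmdB [209.2 919.2 239. ] world [ 0.289  -0.6095  0.2379] ypr [-179.92   -0.     25.37] cmd [180.     0.    25.38] F [ 0.11 -0.68  0.64] Tq [-0.005 -0.026  0.055] w 88.1
row: [0.6455, -0.6945, -0.141] [0.0, 0.0, -59.72]
[0.57451981 0.29414891 0.38      ]
```

send_rows --targets '[[[0.0,0.0,-0.05],[0,0,-7]],[[0.03,-0.03,-0.07],[0,0,-14]],[[0.06,-0.06,-0.09],[0,0,-20]],[[0.09,-0.09,-0.11],[0,0,-20]],[[0.12,-0.12,-0.14],[0,0,-20]],[[0.15,-0.15,-0.14],[0,0,-20]],[[0.18,-0.18,-0.14],[0,0,-20]],[[0.18,-0.18,-0.14],[0,0,-20]]]' --claw 0

```text
t: 1.0
position: [0.3761, -0.3662, 0.3797]
orientation: [3.141, -0.002, 0.796]
wrist_force: [-0.4, -0.3, -0.2]
gripper_width: 0.295
```

```bash
python3 -c "
from g import *
sent([.18,-.18,-.14],[0,0,-20]);st();plan(B(2,-6,380),85.1)"
```

```text
t 1.0 B [143.3 668.9 379.7] cmdB [144.6 673.  379. ] world [ 0.3761 -0.3662  0.3797] ypr [ 1.7994e+02 -1.0000e-01  4.5630e+01] cmd [180.     0.    45.38] F [-0.42 -0.32 -0.2 ] Tq [-0.036  0.002 -0.012] w 26.0
row: [0.6134, -0.3242, -0.001] [-0.0, 0.0, -39.72]
```

send_rows --targets '[[[0.04,-0.02,0.0],[0,0,-7]],[[0.08,-0.04,0.0],[0,0,-14]],[[0.12,-0.06,0.0],[0,0,-20]],[[0.16,-0.08,0.0],[0,0,-20]],[[0.2,-0.1,0.0],[0,0,-20]],[[0.24,-0.12,0.0],[0,0,-20]],[[0.28,-0.14,0.0],[0,0,-20]],[[0.3,-0.15,0.0],[0,0,-20]]]'

```text
t: 1.8
position: [0.4794, -0.049, 0.3784]
orientation: [-3.141, -0.001, 1.143]
wrist_force: [0.9, -0.3, 0.3]
gripper_width: 0.001
```

```bash
python3 -c "
from g import *
sent([.30,-.15,0],[0,0,-20]);st();plan(B(2,-6,380),85.1)"
```

```text
t 1.8 B [ 67.5 344.  378.4] cmdB [ 68.3 346.4 379. ] world [ 0.4794 -0.049   0.3784] ypr [-1.7998e+02 -3.0000e-02  6.5490e+01] cmd [180.     0.    65.38] F [ 0.93 -0.27  0.25] Tq [-0.071 -0.061  0.04 ] w 0.1
row: [0.3541, -0.0565, -0.001] [-0.0, 0.0, -19.72]
```

send_rows --targets '[[[0.045,-0.007,0.0],[0,0,-7]],[[0.09,-0.014,0.0],[0,0,-14]],[[0.135,-0.022,0.0],[0,0,-19.7]],[[0.18,-0.029,0.0],[0,0,-19.7]],[[0.225,-0.036,0.0],[0,0,-19.7]],[[0.27,-0.043,0.0],[0,0,-19.7]],[[0.315,-0.05,0.0],[0,0,-19.7]],[[0.354,-0.0565,0.0],[0,0,-19.7]]]'

```text
t: 2.6
position: [0.5758, 0.2957, 0.3778]
orientation: [-3.141, 0.001, 1.485]
wrist_force: [0.4, -0.4, 0.4]
gripper_width: 0.006
```

send_rows --targets '[[[0,0,0],[0,0,0]],[[0,0,0],[0,0,0]]]'

```text
t: 2.8
position: [0.5752, 0.2941, 0.3774]
orientation: [-3.14, 0.002, 1.486]
wrist_force: [-0.0, 0.2, 0.1]
gripper_width: 0.004
```

Run:
```python
from g import *
sent([.354,-.0565,0],[0,0,-19.7]);st();plan(B(2,-6,256),85.1)
for n in("top","side"):
    p,d=snap(n,n+"1.png")
    w=cloud(n,d); np.savez(n+"1.npz",p=p,d=d)
    m=(w[...,2]>.34)&(w[...,2]<.44)&(abs(w[...,0]-.575)<.15)&(abs(w[...,1]-.29)<.1)
    P=w[m]; print(n,P.min(0),P.max(0)) if len(P) else 0
st()
```

```text
t 2.8 B [  1.3  -6.  377.4] cmdB [  2.   -5.9 379. ] world [0.5752 0.2941 0.3774] ypr [-1.7992e+02  1.0000e-01  8.5140e+01] cmd [180.     0.    85.08] F [-0.01  0.23  0.06] Tq [-0.093 -0.101  0.02 ] w 0.4
row: [0.0001, 0.0, 0.123] [-0.0, 0.0, -0.02]
top [0.55823835 0.2808756  0.37643511] [0.5883911  0.30232705 0.43611685]
side [0.5576575  0.29852003 0.37879766] [0.59138053 0.30599815 0.42601868]
t 2.9 B [  1.3  -4.8 378.4] cmdB [  2.   -5.9 379. ] world [0.5751 0.2929 0.3784] ypr [-1.7998e+02  6.0000e-02  8.5030e+01] cmd [180.     0.    85.08] F [-0.17  0.31  0.44] Tq [-0.062 -0.064  0.024] w 0.6
```

View pics/side1.png

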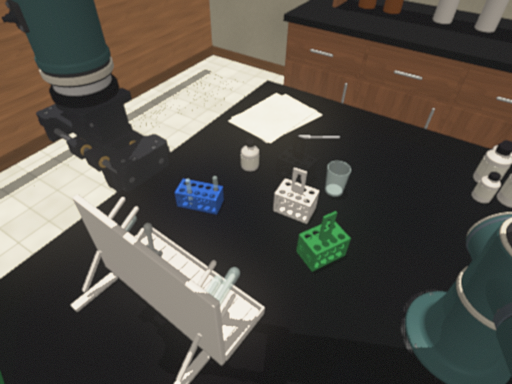

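View pics/top1.png

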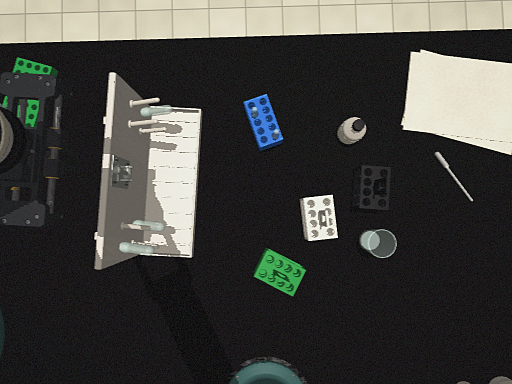

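The gripper shows at side (100,140), above and behind the folded peg, and the board area is clear. I'll lower it behind the head.

send_rows --targets '[[[0,0,0.04],[0,0,0]],[[0,0,0.08],[0,0,0]],[[0,0,0.1],[0,0,0]],[[0,0,0.115],[0,0,0]],[[0,0,0.122],[0,0,0]],[[0,0,0.122],[0,0,0]]]'

```text
t: 3.5
position: [0.5749, 0.2932, 0.2566]
orientation: [-3.141, 0.0, 1.484]
wrist_force: [0.2, -0.3, -0.6]
gripper_width: 0.007
```

Run:
```python
from g import *
sent([0,0,.122],[0,0,0])
for n in("side",):
    p,d=snap(n); a=cv2.resize(p[160:280,80:220,::-1],None,fx=5,fy=5,interpolation=cv2.INTER_CUBIC); cv2.imwrite("pics/s2.png",a)
st()
```

```text
t 3.55 B [  1.1  -5.6 257.7] cmdB [  2.   -5.9 257. ] world [0.5754 0.2937 0.2577] ypr [ 1.7993e+02 -4.0000e-02  8.5030e+01] cmd [180.     0.    85.08] F [-0.44  0.66  0.84] Tq [-0.012 -0.093 -0.01 ] w 0.7
```

View pics/s2.png

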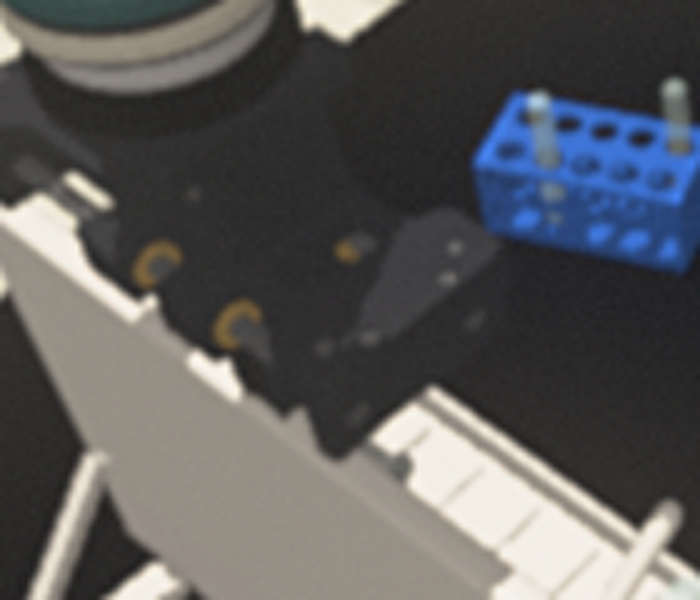

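send_rows --targets '[[[-0.012,0,0.0],[0,0,0]],[[-0.023,0,0.005],[0,0,0]],[[-0.03,0,0.008],[0,0,0]],[[-0.037,0,0.012],[0,0,0]],[[-0.043,0,0.016],[0,0,0]],[[-0.049,0,0.02],[0,0,0]],[[-0.054,0,0.025],[0,0,0]],[[-0.058,0,0.03],[0,0,0]]]'

```text
t: 4.35
position: [0.5729, 0.2359, 0.2309]
orientation: [3.133, -0.003, 1.485]
wrist_force: [2.3, 0.5, 8.1]
gripper_width: 0.006
```

Run:
```python
from g import *
sent([-.058,0,.03],[0,0,0])
for n in("side",):
    p,d=snap(n); a=cv2.resize(p[160:280,80:220,::-1],None,fx=5,fy=5,interpolation=cv2.INTER_CUBIC); cv2.imwrite("pics/s3.png",a)
st()
```

```text
t 4.4 B [ -1.   53.  229.8] cmdB [  2.   52.1 227. ] world [0.5725 0.2351 0.2298] ypr [ 1.7957e+02 -9.0000e-02  8.5050e+01] cmd [180.     0.    85.08] F [3.02 1.04 5.36] Tq [-0.048 -0.608  0.039] w 0.5
```

View pics/s3.png

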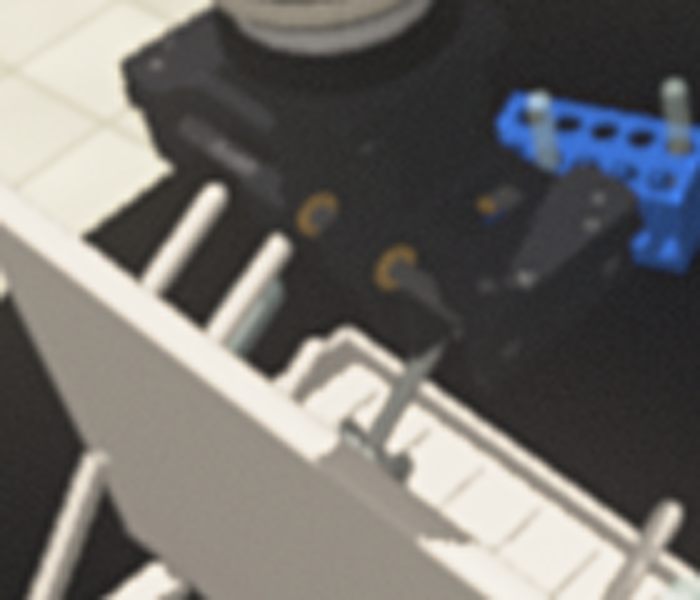

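The peg follows, leaning outward from (370,430) to (430,350) in the crop. I'll continue down to the stop.

send_rows --targets '[[[-0.004,0,0.007],[0,0,0]],[[-0.007,0,0.014],[0,0,0]],[[-0.008,0,0.019],[0,0,0]],[[-0.009,0,0.024],[0,0,0]],[[-0.009,0,0.028],[0,0,0]],[[-0.009,0,0.028],[0,0,0]]]'

```text
t: 5.0
position: [0.5717, 0.2264, 0.2036]
orientation: [3.134, -0.001, 1.485]
wrist_force: [-0.8, -2.5, 11.6]
gripper_width: 0.005
```

Run:
```python
from g import *
sent([-.009,0,.028],[0,0,0])
for n in("side",):
    p,d=snap(n); a=cv2.resize(p[160:280,80:220,::-1],None,fx=5,fy=5,interpolation=cv2.INTER_CUBIC); cv2.imwrite("pics/s4.png",a)
st()
```

```text
t 5.05 B [ -1.   61.8 203.6] cmdB [  2.   61.1 199. ] world [0.5717 0.2264 0.2036] ypr [ 1.7959e+02 -6.0000e-02  8.5060e+01] cmd [180.     0.    85.08] F [-0.98 -2.78 12.29] Tq [-0.445  0.066  0.02 ] w 0.4
```

View pics/s4.png

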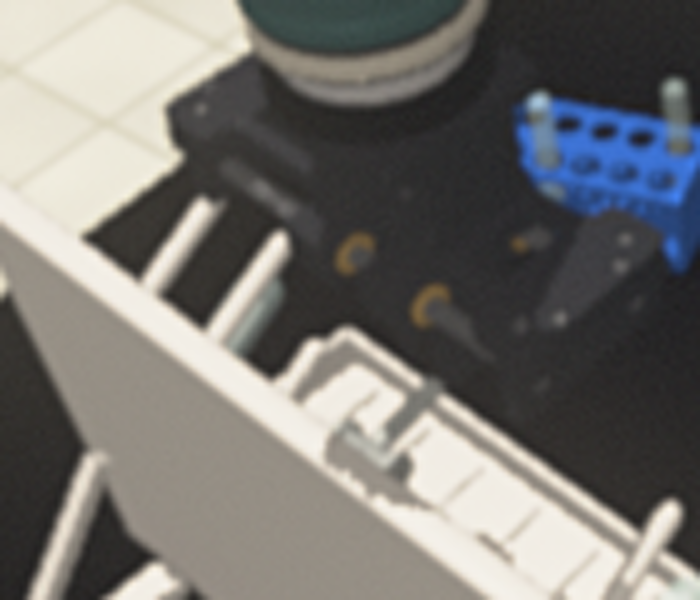

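send_rows --targets '[[[0,0,0.005],[0,0,0]],[[0,0,0.01],[0,0,0]],[[0,0,0.01],[0,0,0]],[[0,0,0.01],[0,0,0]]]'

```text
t: 5.45
position: [0.5724, 0.2264, 0.2025]
orientation: [3.131, -0.002, 1.485]
wrist_force: [-15.7, -7.8, 45.7]
gripper_width: 0.006
```

Run:
```python
from g import *
sent([0,0,.01],[0,0,0]);st()
```

```text
t 5.45 B [ -1.7  61.6 202.5] cmdB [  2.   61.1 189. ] world [0.5724 0.2264 0.2025] ypr [ 1.7937e+02 -1.2000e-01  8.5070e+01] cmd [180.     0.    85.08] F [-15.66  -7.79  45.68] Tq [-1.625  2.579 -0.088] w 0.6
```

That is the rubber stop: 46 N, and only 1 mm of further travel. I'll retreat and look.

send_rows --targets '[[[0,0,-0.03],[0,0,0]],[[0,0,-0.08],[0,0,0]],[[-0.04,0,-0.11],[0,0,0]],[[-0.09,0,-0.11],[0,0,0]],[[-0.14,0,-0.11],[0,0,0]],[[-0.19,0,-0.11],[0,0,0]],[[-0.24,0,-0.11],[0,0,0]],[[-0.27,0,-0.11],[0,0,0]]]' --claw 0.07

```text
t: 6.25
position: [0.5449, -0.0457, 0.2997]
orientation: [3.14, 0.002, 1.483]
wrist_force: [-0.3, 1.0, -0.5]
gripper_width: 0.711
```

```bash
cat > pegm.py <<'E'
from g import *
import sys
tag=sys.argv[1]
f=[]
for n in("top","side"):
    p,d=snap(n,n+tag+".png"); np.savez(n+tag+".npz",p=p,d=d); w=cloud(n,d)
    d3=w-O; xx=d3@xb*1000; yy=d3@yb*1000; zz=w[...,2]*1000
    m=(abs(xx)<25)&(yy>25)&(yy<105)&(zz>170)&(zz<225)
    print(n,m.sum())
    Pm=np.c_[xx[m],yy[m],zz[m]]
    for lo in range(25,100,8):
        k=(Pm[:,1]>=lo)&(Pm[:,1]<lo+8)
        if k.sum()>3: print(lo,k.sum(),"x",Pm[k,0].min().round(1),np.median(Pm[k,0]).round(1),Pm[k,0].max().round(1),"ymax",Pm[k,1].max().round(1),"z",np.median(Pm[k,2]).round(1),Pm[k,2].max().round(1))
    # sphere fit to head
    from scipy.optimize import least_squares
    k=Pm[:,1]>76
    if k.sum()>10:
        H=Pm[k]; r=least_squares(lambda c:np.linalg.norm(H-c,axis=1)-7.5,[0,83,203],loss='soft_l1'); print("head centre",r.x.round(2),k.sum(),r.fun.std().round(2))
    u=proj(n,B(0,83.5,203))[0].astype(int); a=cv2.resize(p[max(u[1]-30,0):u[1]+30,u[0]-40:u[0]+40,::-1],None,fx=6,fy=6,interpolation=cv2.INTER_CUBIC); f.append(a)
cv2.imwrite("pics/peg"+tag+".png",np.vstack(f)[:,:]); print(f[0].shape)
E
python3 - <<'E'
from g import *
sent([-.27,0,-.11],[0,0,0]);st()
E
python3 pegm.py 5
```

```text
t 6.25 B [  2.4 335.1 299.7] cmdB [  2.1 331.1 299. ] world [ 0.5449 -0.0457  0.2997] ypr [1.7991e+02 1.1000e-01 8.4940e+01] cmd [180.     0.    85.08] F [-0.27  1.04 -0.54] Tq [-0.034 -0.078  0.008] w 62.7
top 177
25 25 x -13.8 2.6 16.5 ymax 32.7 z 196.9 199.6
33 19 x -4.4 0.3 4.2 ymax 40.5 z 198.5 200.9
41 17 x -4.5 0.0 4.0 ymax 48.5 z 199.3 200.6
49 21 x -4.9 -0.2 3.7 ymax 57.0 z 200.4 202.5
57 18 x -5.1 -0.6 3.2 ymax 64.9 z 201.3 203.7
65 17 x -7.0 -1.0 3.0 ymax 72.7 z 202.5 206.1
73 28 x -7.4 -1.2 4.9 ymax 81.0 z 206.6 208.4
81 29 x -8.4 -1.5 4.4 ymax 88.8 z 205.7 207.9
head centre [ -2.17  81.79 200.83] 51 0.92
side 175
25 19 x -3.2 2.2 15.1 ymax 32.5 z 198.9 201.4
33 22 x -4.7 0.1 3.8 ymax 40.8 z 200.1 201.9
41 20 x -4.3 1.4 3.4 ymax 48.8 z 202.1 203.6
49 20 x -5.3 0.1 2.0 ymax 57.0 z 201.9 204.3
57 21 x -5.4 0.5 3.3 ymax 65.0 z 202.8 206.3
65 28 x -8.9 -0.2 4.0 ymax 72.9 z 204.6 209.2
73 30 x -6.8 0.9 4.8 ymax 80.9 z 208.1 210.6
81 15 x -7.7 0.5 4.2 ymax 86.3 z 207.2 210.0
head centre [ -3.13  80.23 202.67] 33 0.8
(360, 480, 3)
```

```bash
python3 -c "
import cv2;a=cv2.imread('pics/peg5.png');cv2.imwrite('pics/peg5b.png',cv2.resize(a,None,fx=.8,fy=.8))"
```

```text
(no output)
```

View pics/peg5b.png

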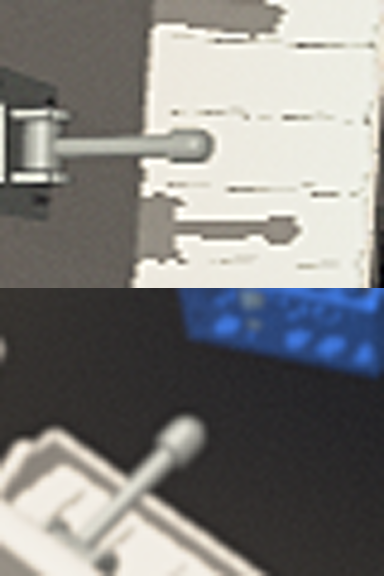

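The peg is straight out and rising about 7°: head at roughly board (−2, 82, 201.5) mm, rod leaning about −2° in x. Next is the carrier.

Run:
```python
from g import *
st();plan([.4675,-.1435,.22],94.7)
```

```text
t 6.35 B [  2.2 335.5 299.5] cmdB [  2.1 331.1 299. ] world [ 0.5452 -0.0461  0.2995] ypr [1.7993e+02 1.2000e-01 8.4780e+01] cmd [180.     0.    85.08] F [ 0.13  0.45 -0.52] Tq [ 0.004 -0.029 -0.04 ] w 69.2
row: [-0.1081, -0.0691, 0.079] [-0.0, 0.0, -9.62]
```

send_rows --targets '[[[-0.04,-0.023,0.03],[0,0,-5]],[[-0.08,-0.046,0.06],[0,0,-9.6]],[[-0.108,-0.069,0.079],[0,0,-9.6]],[[-0.108,-0.069,0.079],[0,0,-9.6]],[[-0.108,-0.069,0.079],[0,0,-9.6]]]' --claw 0.07

```text
t: 6.85
position: [0.4672, -0.1434, 0.2195]
orientation: [-3.141, -0.001, 1.65]
wrist_force: [-0.4, 1.1, -0.3]
gripper_width: 0.794
```

Run:
```python
from g import *
p,q=sent([-.108,-.069,.079],[0,0,-9.6]);st();print(p)
p,d=snap("top","top6.png");snap("side","side6.png");st()
```

```text
t 6.85 B [ 71.5 439.1 219.5] cmdB [ 71.1 439.1 220. ] world [ 0.4672 -0.1434  0.2195] ypr [-1.7999e+02 -4.0000e-02  9.4550e+01] cmd [180.     0.    94.68] F [-0.45  1.09 -0.25] Tq [ 0.006 -0.107  0.015] w 69.9
[ 0.46761359 -0.14340699  0.22      ]
t 6.95 B [ 69.4 438.4 221.2] cmdB [ 71.1 439.1 220. ] world [ 0.4694 -0.1429  0.2212] ypr [1.7984e+02 4.0000e-02 9.4700e+01] cmd [180.     0.    94.68] F [ 0.7  -0.68 -0.05] Tq [-0.025 -0.062 -0.031] w 70.1
```

View pics/top6.png

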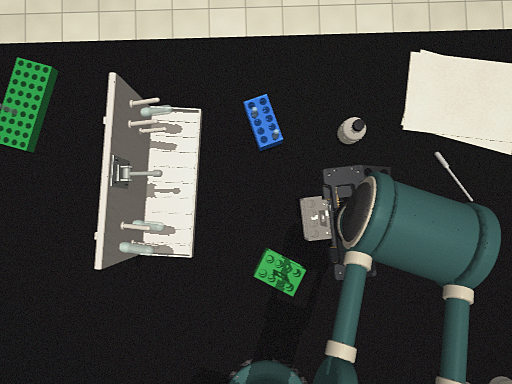

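View pics/side6.png

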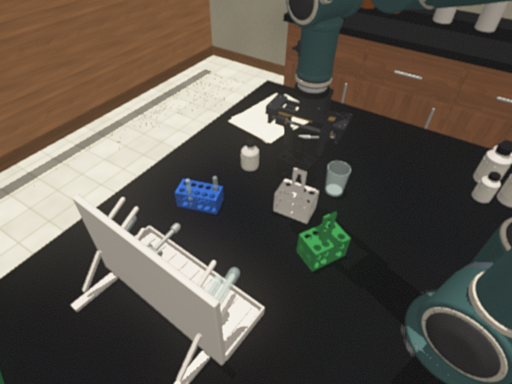

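The gripper is above the white carrier: side view carrier (297,195), fingers at (300,150). I'll descend and grip.

send_rows --targets '[[[0,0,0.04],[0,0,0]],[[0,0,0.08],[0,0,0]],[[0,0,0.1],[0,0,0]],[[0,0,0.11],[0,0,0]],[[0,0,0.11],[0,0,0]]]'

```text
t: 7.45
position: [0.4685, -0.1424, 0.1094]
orientation: [-3.141, -0.001, 1.654]
wrist_force: [-0.3, 0.5, -0.3]
gripper_width: 0.793
```

send_rows --targets '[[[0,0,0],[0,0,0]],[[0,0,0],[0,0,0]],[[0,0,0],[0,0,0]],[[0,0,0],[0,0,0]],[[0,0,0],[0,0,0]],[[0,0,0],[0,0,0]]]' --claw 0.02

```text
t: 8.05
position: [0.4685, -0.1436, 0.1104]
orientation: [3.14, 0.001, 1.652]
wrist_force: [0.4, 0.4, 3.4]
gripper_width: 0.399
```

Run:
```python
from g import *
p,q=sent([0,0,.11],[0,0,0]);st();print(p)
p,d=snap("side"); cv2.imwrite("pics/s7.png",cv2.resize(p[90:230,230:380,::-1],None,fx=4,fy=4,interpolation=cv2.INTER_CUBIC))
```

```text
t 8.05 B [ 70.2 439.2 110.4] cmdB [ 71.1 439.1 110. ] world [ 0.4685 -0.1436  0.1104] ypr [1.7992e+02 3.0000e-02 9.4660e+01] cmd [180.     0.    94.68] F [0.37 0.42 3.44] Tq [ 0.01  -0.142  0.032] w 35.1
[ 0.46761359 -0.14340699  0.11      ]
```

View pics/s7.png

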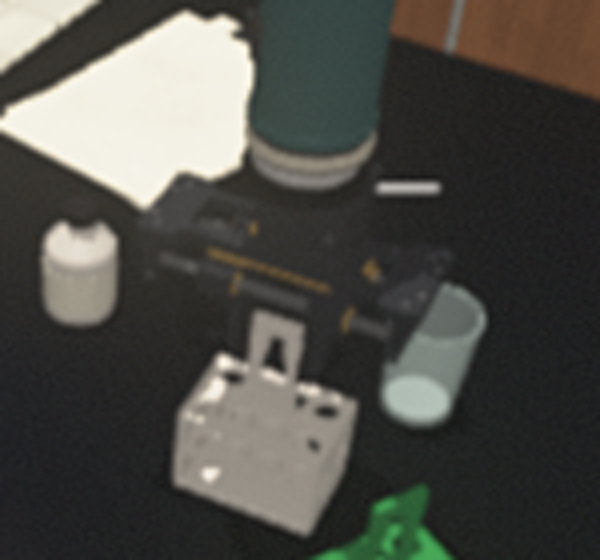

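The grip is on the plate at 35 mm. I'll lift and carry it to just in front of the peg.

Run:
```python
from g import *
plan(B(-4,135,215),87.25)
```

```text
row: [0.2873, 0.1247, -0.105] [-0.0, 0.0, 7.43]
```

send_rows --targets '[[[0,0,-0.02],[0,0,0]],[[0,0,-0.06],[0,0,0]],[[0,0,-0.09],[0,0,0]],[[0,0,-0.105],[0,0,0]],[[0,0,-0.105],[0,0,0]]]'

```text
t: 8.6
position: [0.4691, -0.1438, 0.2166]
orientation: [3.138, 0.002, 1.652]
wrist_force: [-0.0, -0.5, -2.4]
gripper_width: 0.403
```

Run:
```python
from g import *
p,q=sent([0,0,-.105],[0,0,0]);st()
plan(B(-4,135,215),87.25)
```

```text
t 8.6 B [ 69.6 439.4 216.6] cmdB [ 71.1 439.1 215. ] world [ 0.4691 -0.1438  0.2166] ypr [1.7979e+02 1.0000e-01 9.4660e+01] cmd [180.     0.    94.68] F [-0.03 -0.48 -2.43] Tq [-0.033 -0.076 -0.042] w 35.5
row: [0.2873, 0.1247, -0.0] [-0.0, 0.0, 7.43]
```

send_rows --targets '[[[0.036,0.0156,0],[0,0,1]],[[0.08,0.035,0],[0,0,2]],[[0.124,0.054,0],[0,0,3]],[[0.168,0.073,0],[0,0,4.5]],[[0.212,0.092,0],[0,0,6]],[[0.25,0.1085,0],[0,0,7.4]],[[0.275,0.1194,0],[0,0,7.4]],[[0.2873,0.1247,0],[0,0,7.4]]]'

```text
t: 9.4
position: [0.5677, 0.1553, 0.2115]
orientation: [-3.137, 0.001, 1.526]
wrist_force: [0.5, -0.8, -2.9]
gripper_width: 0.404
```

send_rows --targets '[[[0,0,0],[0,0,0]],[[0,0,0],[0,0,0]],[[0,0,0],[0,0,0]]]'

```text
t: 9.7
position: [0.5682, 0.1516, 0.2141]
orientation: [-3.14, 0.001, 1.522]
wrist_force: [-0.5, 0.2, -2.6]
gripper_width: 0.399
```

Run:
```python
from g import *
p,q=sent([.2873,.1247,0],[0,0,7.4]);st()
for n in("top","side"): 
    p,d=snap(n,n+"8.png");np.savez(n+"8.npz",p=p,d=d)
    st()
p=cv2.imread("pics/side8.png");cv2.imwrite("pics/s8.png",cv2.resize(p[130:290,90:290],None,fx=3.7,fy=3.7,interpolation=cv2.INTER_CUBIC))
```

```text
t 9.7 B [ -3.9 136.6 214.1] cmdB [ -4. 135. 215.] world [0.5682 0.1516 0.2141] ypr [-1.7993e+02  5.0000e-02  8.7200e+01] cmd [180.     0.    87.28] F [-0.48  0.22 -2.6 ] Tq [ 0.006 -0.056 -0.062] w 35.1
t 9.75 B [ -4.1 136.5 214.4] cmdB [ -4. 135. 215.] world [0.5684 0.1516 0.2144] ypr [-1.7996e+02  3.0000e-02  8.7180e+01] cmd [180.     0.    87.28] F [ 0.15  0.16 -2.35] Tq [-0.044 -0.091 -0.009] w 35.1
t 9.8 B [ -4.2 136.4 214.7] cmdB [ -4. 135. 215.] world [0.5685 0.1517 0.2147] ypr [-1.7999e+02  2.0000e-02  8.7170e+01] cmd [180.     0.    87.28] F [-0.52  0.58 -3.22] Tq [-0.001 -0.085  0.02 ] w 34.7
```

View pics/s8.png

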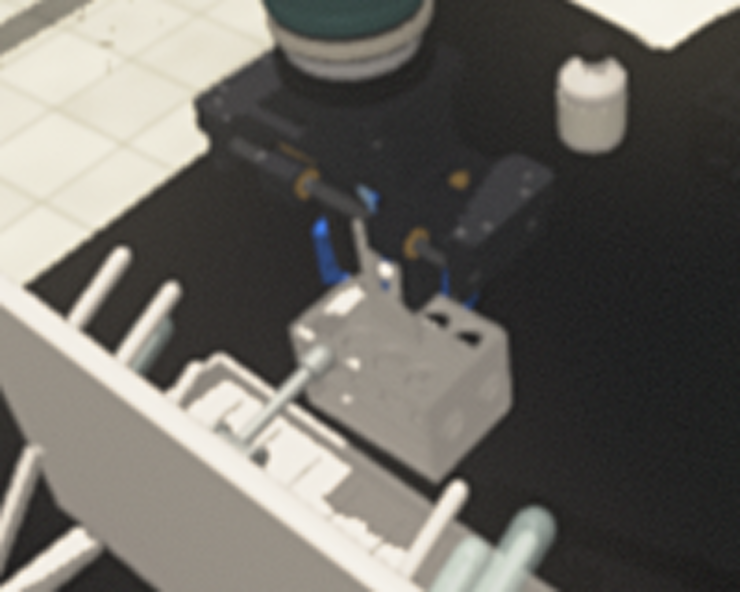

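View pics/top8.png

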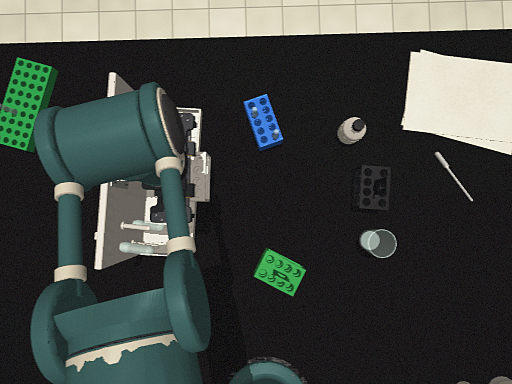

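The side view shows the peg head at crop (320,355), ahead of the plate's hole at (385,270). The top view is blocked by the arm. I'll measure the held carrier with the same side camera so calibration errors cancel.

```bash
cat > cm.py <<'E'
from g import *
import sys
def meas(npz,tcpz):
    S=np.load(npz); w=cloud("side",S['d']); d3=w-O; X=d3@xb*1000;Y=d3@yb*1000;Z=w[...,2]*1000
    s=bot.sense(); yaw=np.degrees(s['orientation'][2])
    off=tcpz-110; tb=toB(load()[0])
    near=(abs(X-tb[0])<75)&(abs(Y-tb[1])<55)
    for nm,lo,hi in(("blocktop",65,77),("block",15,60)):
        m=near&(Z>off+lo)&(Z<off+hi)
        if nm=="blocktop": print(" ztop",np.median(Z[m])-off)
        P=np.c_[X[m],Y[m]].astype(np.float32); r=cv2.minAreaRect(P); print(nm,len(P),np.round(r[0],1),np.round(r[1],1),round(r[2],1),"x",np.percentile(P[:,0],[1,99]).round(1),"y",np.percentile(P[:,1],[1,99]).round(1))
    m=near&(Z>off+85)&(Z<off+152)&(abs(X-tb[0])<21)&(abs(Y-tb[1])<12)
    if m.sum()>5:
        P=np.c_[X[m],Y[m],Z[m]-off]; print("plate",len(P),"x",P[:,0].min().round(1),P[:,0].max().round(1),"y",np.percentile(P[:,1],[3,50,97]).round(1),"zmax",P[:,2].max().round(1))
    return X,Y,Z
if __name__=="__main__":
    X,Y,Z=meas(sys.argv[1],float(sys.argv[2])); st()
    m=(abs(X)<15)&(Y>60)&(Y<95)&(Z>190)&(Z<215); P=np.c_[X[m],Y[m],Z[m]]; H=P[P[:,1]>75]
    from scipy.optimize import least_squares
    r=least_squares(lambda c:np.linalg.norm(H-c,axis=1)-7.5,[0,83,203],loss='soft_l1'); print("head",r.x.round(2),len(H),"x",H[:,0].min(),H[:,0].max(),"z",H[:,2].max(),"y",H[:,1].max())
E
python3 cm.py side8.npz 214.5
python3 - <<'E'
from g import *
print(models.spot_point("side","carrier_slot"))
p,d=cams.camera("side")
for r in models.spot_point("side","carrier_slot"): print(r)
c=B(-4,135,214.5-110+133.5); print("pred slot px",proj("side",c)[0])
cv2.imwrite("pics/s9.png",cv2.resize(p[170:240,165:235,::-1],None,fx=8,fy=8,interpolation=cv2.INTER_CUBIC))
E
```

```text
ztop 71.5252451166755
blocktop 849 [ -3.3 137.3] [105.4  72.5] 1.6 x [-54.2  49. ] y [101.2 172.2]
block 668 [ -2.7 137.8] [106.3  71.8] 1.3 x [-52.2  49.9] y [101.4 173.1]
plate 212 x -24.9 16.8 y [126.6 133.7 138.1] zmax 151.7
t 9.8 B [ -4.2 136.4 214.7] cmdB [ -4. 135. 215.] world [0.5685 0.1517 0.2147] ypr [-1.7999e+02  2.0000e-02  8.7170e+01] cmd [180.     0.    87.28] F [-0.52  0.58 -3.22] Tq [-0.001 -0.085  0.02 ] w 34.7
head [ -3.16  80.29 202.34] 38 x -7.195851486424228 4.62753780561309 z 209.97771924518705 y 86.795120495703
[{'xy': [295.8, 140.5], 'confidence': 0.96}, {'xy': [196.7, 199.0], 'confidence': 0.95}, {'xy': [330.2, 219.1], 'confidence': 0.89}]
{'xy': [325.9, 218.5], 'confidence': 0.93}
{'xy': [192.3, 199.3], 'confidence': 0.8}
{'xy': [298.1, 140.4], 'confidence': 0.58}
pred slot px [193.4754229  198.53530054]
```

View pics/s9.png

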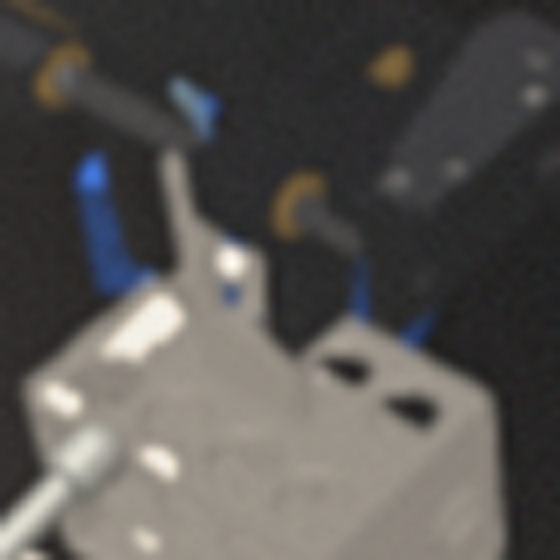

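Relative to the side camera, the carrier is aligned to within about 1–2 mm. I'll approach to just short of the nose and look again.

send_rows --targets '[[[0.015,0.0015,0.004],[0,0,0]],[[0.03,0.0015,0.008],[0,0,0]],[[0.035,0.0015,0.008],[0,0,0]],[[0.035,0.0015,0.008],[0,0,0]],[[0.035,0.0015,0.008],[0,0,0]]]'

```text
t: 10.45
position: [0.5719, 0.1885, 0.2065]
orientation: [-3.141, 0.0, 1.524]
wrist_force: [0.3, -0.7, -1.9]
gripper_width: 0.405
```

```bash
python3 - <<'E'
from g import *
sent([.035,.0015,.008],[0,0,0])
p,d=snap("side");np.savez("side10.npz",p=p,d=d);st()
cv2.imwrite("pics/s10.png",cv2.resize(p[180:250,155:225,::-1],None,fx=8,fy=8,interpolation=cv2.INTER_CUBIC))
E
python3 cm.py side10.npz 206.5
```

```text
t 10.5 B [ -4.4  99.8 206.7] cmdB [ -4.2 100.  207. ] world [0.5719 0.1882 0.2067] ypr [-1.7999e+02  2.0000e-02  8.7310e+01] cmd [180.     0.    87.28] F [ 0.05 -1.07 -2.63] Tq [-0.071 -0.02   0.033] w 35.4
 ztop 71.58855395798406
blocktop 783 [-4.1 99.2] [106.1  71.1] 3.3 x [-55.   48.5] y [ 63.8 134.9]
block 727 [ -3.2 100.6] [104.6  72.9] 2.3 x [-52.5  49.4] y [ 64.1 135.9]
plate 167 x -25.1 16.2 y [ 89.7  96.5 101.4] zmax 151.4
t 10.5 B [ -4.4  99.8 206.7] cmdB [ -4.2 100.  207. ] world [0.5719 0.1882 0.2067] ypr [-1.7999e+02  2.0000e-02  8.7310e+01] cmd [180.     0.    87.28] F [ 0.05 -1.07 -2.63] Tq [-0.071 -0.02   0.033] w 35.4
head [ -2.83  80.67 202.7 ] 37 x -7.302015492175279 14.853644576455228 z 213.04438649735647 y 91.37398252551239
```

View pics/s10.png

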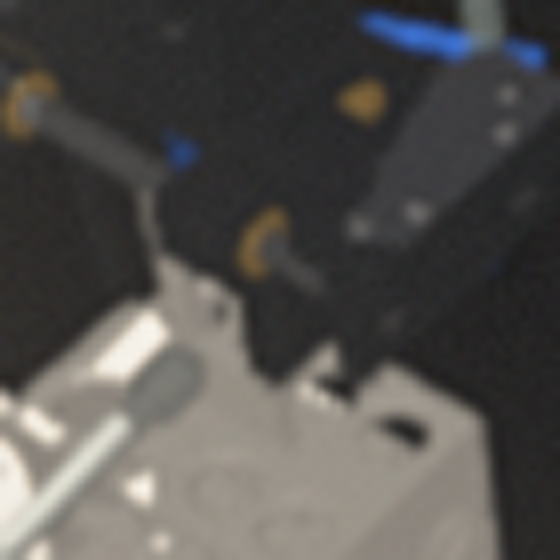

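send_rows --targets '[[[0.002,0,0],[0,0,0]],[[0.004,0,0],[0,0,0]],[[0.006,0,0],[0,0,0]],[[0.008,0,0],[0,0,0]],[[0.01,0,0],[0,0,0]],[[0.012,0,0],[0,0,0]],[[0.012,0,0],[0,0,0]]]'

```text
t: 11.2
position: [0.5726, 0.2003, 0.2067]
orientation: [-3.142, -0.0, 1.523]
wrist_force: [0.1, 0.0, -2.6]
gripper_width: 0.398
```

```bash
cat > look.py <<'E'
from g import *
import sys
v=[float(x) for x in sys.argv[2:]]
sent(v[:3],v[3:] if len(v)>3 else [0,0,0])
p,d=snap("side");st();s=bot.sense();print("F board x,y:",(s['wrist_force']@xb).round(2),(s['wrist_force']@yb).round(2))
cv2.imwrite("pics/%s.png"%sys.argv[1],cv2.resize(p[180:250,145:215,::-1],None,fx=8,fy=8,interpolation=cv2.INTER_CUBIC))
E
python3 look.py s11 .012 0 0
```

```text
t 11.25 B [ -4.1  87.8 206.7] cmdB [ -3.7  88.  207. ] world [0.5725 0.2002 0.2067] ypr [-180.      0.     87.28] cmd [180.     0.    87.28] F [-0.68  0.24 -1.93] Tq [ 0.011 -0.055 -0.006] w 35.7
F board x,y: 0.7 -0.18
```

View pics/s11.png

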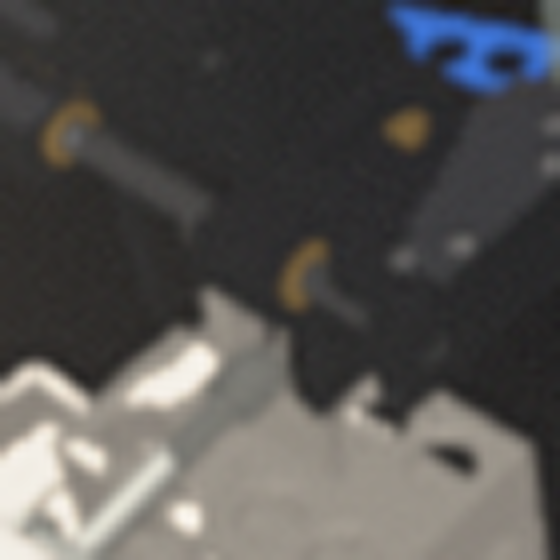

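send_rows --targets '[[[0.001,0,0],[0,0,0]],[[0.002,0,0],[0,0,0]],[[0.003,0,0],[0,0,0]],[[0.004,0,0],[0,0,0]],[[0.005,0,0],[0,0,0]],[[0.005,0,0],[0,0,0]]]'

```text
t: 11.85
position: [0.5728, 0.2052, 0.2067]
orientation: [-3.142, -0.0, 1.523]
wrist_force: [0.6, 0.3, -2.0]
gripper_width: 0.397
```

```bash
python3 look.py s12 .005 0 0
```

```text
t 11.9 B [ -3.9  82.9 206.7] cmdB [ -3.5  83.  207. ] world [0.5728 0.2051 0.2067] ypr [-180.      0.     87.28] cmd [180.     0.    87.28] F [-0.    0.18 -2.96] Tq [-0.069 -0.092  0.016] w 35.4
F board x,y: 0.02 -0.17
```

send_rows --targets '[[[0.001,0,0],[0,0,0]],[[0.002,0,0],[0,0,0]],[[0.003,0,0],[0,0,0]],[[0.004,0,0],[0,0,0]],[[0.005,0,0],[0,0,0]],[[0.006,0,0],[0,0,0]],[[0.006,0,0],[0,0,0]]]'

```text
t: 12.6
position: [0.5731, 0.2112, 0.2067]
orientation: [3.142, -0.0, 1.523]
wrist_force: [-0.6, -0.5, -2.6]
gripper_width: 0.397
```

```bash
python3 look.py s13 .006 0 0
```

```text
t 12.65 B [ -3.7  76.9 206.7] cmdB [ -3.3  77.  207. ] world [0.5731 0.2111 0.2067] ypr [-180.      0.     87.28] cmd [180.     0.    87.28] F [-0.31 -0.03 -3.35] Tq [-0.025 -0.107 -0.064] w 35.4
F board x,y: 0.31 0.06
```

View pics/s13.png

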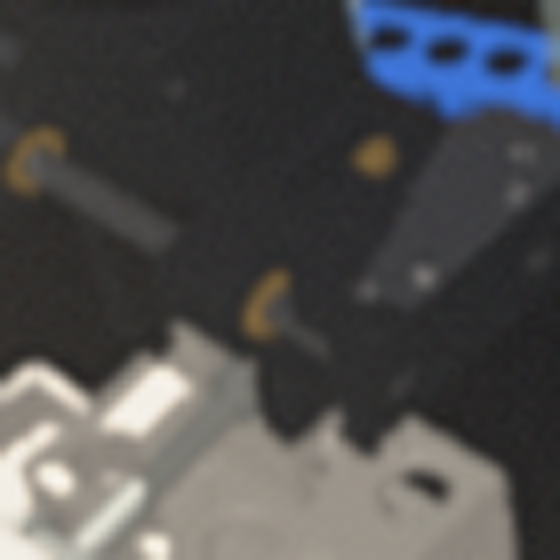

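The head is passing through with no contact force. I'll continue along the rod to about 54 mm out.

send_rows --targets '[[[0.002,0,0],[0,0,0]],[[0.005,0,0],[0,0,0]],[[0.008,0,0.0005],[0,0,0]],[[0.011,0,0.001],[0,0,0]],[[0.014,0,0.001],[0,0,0]],[[0.014,0,0.001],[0,0,0]]]'

```text
t: 13.25
position: [0.5737, 0.2255, 0.2056]
orientation: [-3.141, -0.0, 1.524]
wrist_force: [-0.1, 0.1, -2.5]
gripper_width: 0.403
```

```bash
python3 look.py s14 .014 0 .001
```

```text
t 13.3 B [ -3.1  62.7 205.7] cmdB [ -2.8  63.  206. ] world [0.5737 0.2253 0.2057] ypr [-180.      0.     87.29] cmd [180.     0.    87.28] F [-0.58  0.06 -2.23] Tq [-0.022 -0.077  0.024] w 35.8
F board x,y: 0.58 -0.01
```

send_rows --targets '[[[0.002,0,0.0003],[0,0,0]],[[0.004,0,0.0006],[0,0,0]],[[0.006,0,0.001],[0,0,0]],[[0.008,0,0.0015],[0,0,0]],[[0.009,0,0.002],[0,0,0]],[[0.009,0,0.002],[0,0,0]]]'

```text
t: 13.9
position: [0.5741, 0.2341, 0.2036]
orientation: [-3.141, 0.0, 1.523]
wrist_force: [-0.1, 1.0, -2.8]
gripper_width: 0.405
```

```bash
python3 look.py s15 .009 0 .002; python3 -c "
from g import *
p,d=snap('side');np.savez('side15.npz',p=p,d=d)"; python3 cm.py side15.npz 204 | head -5
```

```text
t 13.95 B [ -2.7  53.9 203.6] cmdB [ -2.4  54.  204. ] world [0.5741 0.234  0.2036] ypr [-1.7999e+02  1.0000e-02  8.7280e+01] cmd [180.     0.    87.28] F [-0.44  1.65 -0.99] Tq [-0.061 -0.116 -0.006] w 35.2
F board x,y: 0.57 -1.61
 ztop 71.25122798261992
blocktop 641 [-2.8 58.1] [105.6  63.8] 1.4 x [-53.3  49.8] y [27.9 90.1]
block 397 [-0.7 60.6] [102.4  59. ] 2.0 x [-50.3  50.4] y [35.6 90.9]
plate 138 x -23.3 18.5 y [43.5 50.6 58.3] zmax 150.7
t 14.0 B [ -2.8  53.9 203.7] cmdB [ -2.4  54.  204. ] world [0.5742 0.234  0.2037] ypr [-1.800e+02  1.000e-02  8.728e+01] cmd [180.     0.    87.28] F [-0.51 -0.13 -2.13] Tq [-0.002 -0.068 -0.02 ] w 35.3Traceback (most recent call last):
  File "cm.py", line 20, in <module>
    r=least_squares(lambda c:np.linalg.norm(H-c,axis=1)-7.5,[0,83,203],loss='soft_l1'); print("head",r.x.round(2),len(H),"x",H[:,0].min(),H[:,0].max(),"z",H[:,2].max(),"y",H[:,1].max())
                                                                                                                             ~~~~~~~~~~^^
    return umr_minimum(a, axis, None, out, keepdims, initial, where)
ValueError: zero-size array to reduction operation minimum which has no identity
```

View pics/s15.png

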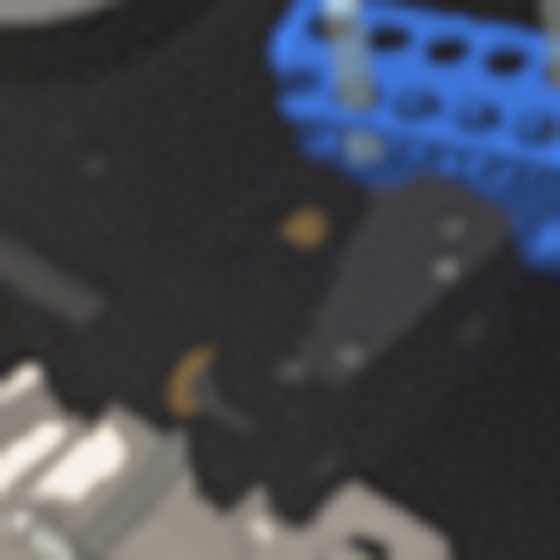

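send_rows --targets '[[[0,0,0.0015],[0,0,0]],[[0,0,0.003],[0,0,0]],[[0,0,0.005],[0,0,0]],[[0,0,0.007],[0,0,0]],[[0,0,0.009],[0,0,0]],[[0,0,0.0105],[0,0,0]],[[0,0,0.012],[0,0,0]],[[0,0,0.012],[0,0,0]]]'

```text
t: 14.8
position: [0.574, 0.2339, 0.1914]
orientation: [-3.141, 0.0, 1.523]
wrist_force: [-0.0, -0.2, -1.9]
gripper_width: 0.401
```

```bash
python3 look.py s16 0 0 .012
```

```text
t 14.85 B [ -2.7  54.  191.5] cmdB [ -2.4  54.  192. ] world [0.5741 0.234  0.1915] ypr [-1.7998e+02  1.0000e-02  8.7270e+01] cmd [180.     0.    87.28] F [-0.31 -1.56 -2.6 ] Tq [-0.052 -0.032  0.029] w 35.4
F board x,y: 0.18 1.58
```

send_rows --targets '[[[0,0,0.001],[0,0,0]],[[0,0,0.002],[0,0,0]],[[0,0,0.003],[0,0,0]],[[0,0,0.004],[0,0,0]],[[0,0,0.005],[0,0,0]],[[0,0,0.006],[0,0,0]],[[0,0,0.006],[0,0,0]]]'

```text
t: 15.55
position: [0.574, 0.234, 0.1855]
orientation: [-3.141, 0.0, 1.523]
wrist_force: [-0.3, 0.3, -2.8]
gripper_width: 0.403
```

```bash
python3 look.py s17 0 0 .006
```

```text
t 15.6 B [ -2.7  54.  185.6] cmdB [ -2.4  54.  186. ] world [0.5741 0.234  0.1856] ypr [-179.99    0.     87.27] cmd [180.     0.    87.28] F [ 0.22  0.19 -1.57] Tq [-0.009 -0.075  0.018] w 35.5
F board x,y: -0.21 -0.21
```

send_rows --targets '[[[0,0,0.001],[0,0,0]],[[0,0,0.002],[0,0,0]],[[0,0,0.003],[0,0,0]],[[0,0,0.004],[0,0,0]],[[0,0,0.005],[0,0,0]],[[0,0,0.006],[0,0,0]],[[0,0,0.006],[0,0,0]]]'

```text
t: 16.3
position: [0.574, 0.2339, 0.1795]
orientation: [-3.141, 0.0, 1.523]
wrist_force: [0.3, -0.2, -2.5]
gripper_width: 0.401
```

```bash
python3 look.py s18 0 0 .006
```

```text
t 16.35 B [ -2.7  54.  179.6] cmdB [ -2.4  54.  180. ] world [0.5741 0.234  0.1796] ypr [-179.99    0.     87.27] cmd [180.     0.    87.28] F [ 0.06 -0.9  -2.7 ] Tq [-0.034 -0.016  0.045] w 35.3
F board x,y: -0.14 0.9
```

send_rows --targets '[[[0,0,0.0005],[0,0,0]],[[0,0,0.001],[0,0,0]],[[0,0,0.0015],[0,0,0]],[[0,0,0.002],[0,0,0]],[[0,0,0.0025],[0,0,0]],[[0,0,0.003],[0,0,0]],[[0,0,0.003],[0,0,0]]]'

```text
t: 17.05
position: [0.5741, 0.234, 0.1766]
orientation: [-3.141, 0.0, 1.523]
wrist_force: [0.2, 0.4, -2.9]
gripper_width: 0.401
```

```bash
python3 look.py s19 0 0 .003
```

```text
t 17.1 B [ -2.8  54.  176.7] cmdB [ -2.4  54.  177. ] world [0.5742 0.234  0.1767] ypr [-180.      0.     87.27] cmd [180.     0.    87.28] F [ 0.19 -0.34 -2.41] Tq [ 0.031 -0.088  0.045] w 35.2
F board x,y: -0.22 0.32
```

send_rows --targets '[[[0,0,0.0005],[0,0,0]],[[0,0,0.001],[0,0,0]],[[0,0,0.0015],[0,0,0]],[[0,0,0.002],[0,0,0]],[[0,0,0.002],[0,0,0]],[[0,0,0.002],[0,0,0]]]'

```text
t: 17.7
position: [0.5742, 0.234, 0.1747]
orientation: [3.142, -0.0, 1.523]
wrist_force: [-0.8, 0.5, -1.9]
gripper_width: 0.399
```

```bash
python3 look.py s20 0 0 .002
```

```text
t 17.75 B [ -2.8  54.  174.7] cmdB [ -2.4  54.  175. ] world [0.5742 0.234  0.1747] ypr [180.    -0.    87.27] cmd [180.     0.    87.28] F [ 0.63  0.67 -2.31] Tq [-0.039 -0.118  0.001] w 35.0
F board x,y: -0.57 -0.73
```

send_rows --targets '[[[0,0,0.0005],[0,0,0]],[[0,0,0.001],[0,0,0]],[[0,0,0.0015],[0,0,0]],[[0,0,0.0015],[0,0,0]],[[0,0,0.0015],[0,0,0]]]'

```text
t: 18.25
position: [0.5744, 0.2341, 0.1741]
orientation: [3.141, -0.0, 1.523]
wrist_force: [-3.6, -0.9, 6.2]
gripper_width: 0.403
```

```bash
python3 look.py s21 0 0 .0015
```

```text
t 18.3 B [ -3.   53.9 174.1] cmdB [ -2.4  54.  173.5] world [0.5744 0.2341 0.1741] ypr [ 1.7996e+02 -2.0000e-02  8.7270e+01] cmd [180.     0.    87.28] F [-3.13 -0.44  5.21] Tq [-0.164  0.304  0.008] w 35.4
F board x,y: 3.08 0.7
```

Contact: the peg now pushes up by about 8 N, with the slot about 197.6 mm high, and a small sideways load. I'll relax the sideways load and hold.

send_rows --targets '[[[0,-0.0005,0],[0,0,0]],[[0,-0.001,-0.0003],[0,0,0]],[[0,-0.001,-0.0003],[0,0,0]],[[0,-0.001,-0.0003],[0,0,0]],[[0,-0.001,-0.0003],[0,0,0]]]'

```text
t: 18.8
position: [0.5741, 0.2341, 0.1742]
orientation: [3.14, -0.0, 1.523]
wrist_force: [1.9, -1.8, 5.6]
gripper_width: 0.401
```

```bash
python3 look.py s22 0 -.001 -.0003;python3 -c "
from g import *
p,d=snap('side','side22.png');st()"
```

```text
t 18.85 B [ -2.7  53.9 174.1] cmdB [ -1.4  54.1 173.8] world [0.5741 0.2341 0.1741] ypr [ 1.7989e+02 -2.0000e-02  8.7270e+01] cmd [180.     0.    87.28] F [ 2.2  -1.56  5.17] Tq [-0.225 -0.36   0.013] w 35.3
F board x,y: -2.33 1.37
t 18.9 B [ -2.7  53.9 174.1] cmdB [ -1.4  54.1 173.8] world [0.574  0.2341 0.1741] ypr [ 1.7989e+02 -2.0000e-02  8.7270e+01] cmd [180.     0.    87.28] F [ 2.18 -1.08  5.28] Tq [-0.288 -0.355  0.015] w 35.3
```

View pics/side22.png

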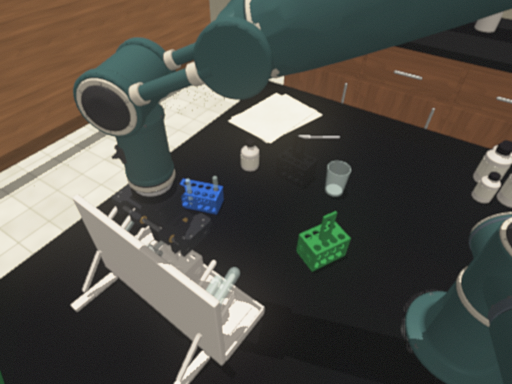

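send_rows --targets '[[[0,0.0004,-0.0005],[0,0,0]],[[0,0.0004,-0.0005],[0,0,0]],[[0,0.0004,-0.0005],[0,0,0]],[[0,0.0004,-0.0005],[0,0,0]]]'

```text
t: 19.3
position: [0.574, 0.2341, 0.1742]
orientation: [3.141, -0.0, 1.523]
wrist_force: [3.2, -2.1, 4.5]
gripper_width: 0.402
```

```bash
python3 look.py s23 0 .0004 -.0005
```

```text
t 19.35 B [ -2.6  53.9 174.2] cmdB [ -1.8  54.1 174.3] world [0.574  0.2341 0.1742] ypr [ 1.7995e+02 -1.0000e-02  8.7270e+01] cmd [180.     0.    87.28] F [ 3.21 -0.8   4.72] Tq [-0.156 -0.508 -0.039] w 35.4
F board x,y: -3.27 0.52
```

send_rows --targets '[[[0,0.0005,-0.0005],[0,0,0]],[[0,0.0006,-0.0005],[0,0,0]],[[0,0.0006,-0.0005],[0,0,0]],[[0,0.0006,-0.0005],[0,0,0]]]'

```text
t: 19.75
position: [0.5739, 0.234, 0.1742]
orientation: [-3.141, 0.0, 1.523]
wrist_force: [2.5, 0.1, 1.6]
gripper_width: 0.407
```

```bash
python3 look.py s24 0 .0006 -.0005
```

```text
t 19.8 B [ -2.5  54.  174.3] cmdB [ -2.4  54.  174.8] world [0.5739 0.234  0.1743] ypr [-179.97    0.     87.27] cmd [180.     0.    87.28] F [ 1.68 -0.53  2.7 ] Tq [-0.084 -0.305  0.021] w 35.0
F board x,y: -1.72 0.39
```

The peg carries all the weight, with a light press of about 2 N. I'll release.

send_rows --targets '[[[0,0,0],[0,0,0]],[[0,0,0],[0,0,0]],[[0,0,0],[0,0,0]],[[0,0,0],[0,0,0]]]' --claw 0.056

```text
t: 20.2
position: [0.5735, 0.2339, 0.1738]
orientation: [-3.14, 0.0, 1.523]
wrist_force: [1.0, 0.0, 0.0]
gripper_width: 0.636
```

```bash
python3 look.py s25 0 0 0;python3 -c "
from g import *
p,d=snap('side');np.savez('side25.npz',p=p,d=d)"; python3 cm.py side25.npz 174.2 2>/dev/null| head -5
```

```text
t 20.25 B [ -2.3  54.1 174. ] cmdB [ -2.4  54.  174.8] world [0.5737 0.2339 0.174 ] ypr [-1.7994e+02  2.0000e-02  8.7270e+01] cmd [180.     0.    87.28] F [ 0.65 -0.27  0.01] Tq [-0.039 -0.09  -0.028] w 56.2
F board x,y: -0.68 0.21
 ztop 72.0278666168179
blocktop 462 [-1.4 64.4] [ 53.  105.7] 89.8 x [-53.2  50.3] y [39.4 90.4]
block 247 [ 7.9 71.7] [45.9 89.1] 86.7 x [-35.8  50.9] y [48.  91.6]
plate 93 x -21.0 16.4 y [50.2 52.  55.7] zmax 152.0
t 20.3 B [ -2.5  54.  174.2] cmdB [ -2.4  54.  174.8] world [0.5738 0.234  0.1742] ypr [-1.7996e+02  1.0000e-02  8.7270e+01] cmd [180.     0.    87.28] F [ 1.16 -0.27 -0.48] Tq [-0.005 -0.077 -0.09 ] w 55.9
```

View pics/s25.png

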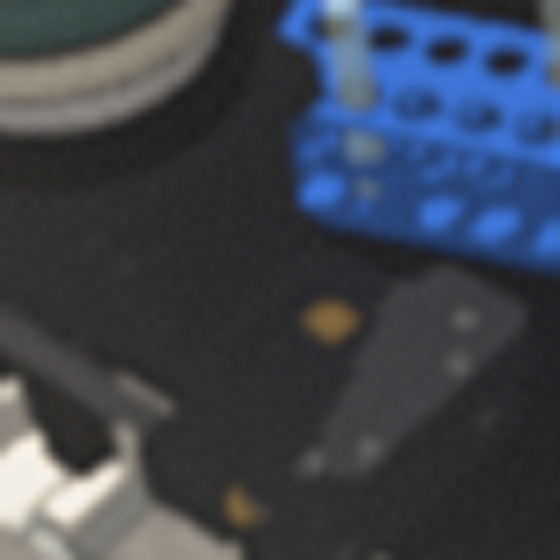

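The carrier stayed put. I'll raise the gripper straight up, then clear out.

send_rows --targets '[[[0,0,-0.005],[0,0,0]],[[0,0,-0.015],[0,0,0]],[[0,0,-0.03],[0,0,0]],[[0,0,-0.05],[0,0,0]],[[0,0,-0.075],[0,0,0]],[[0,0,-0.1],[0,0,0]],[[0,0,-0.13],[0,0,0]],[[0,0,-0.15],[0,0,0]]]'

```text
t: 21.1
position: [0.575, 0.2343, 0.3291]
orientation: [3.137, -0.002, 1.523]
wrist_force: [1.1, -0.2, -0.7]
gripper_width: 0.636
```

send_rows --targets '[[[-0.04,0,0],[0,0,0]],[[-0.08,0,0],[0,0,0]],[[-0.12,0,0],[0,0,0]],[[-0.16,0,0],[0,0,0]],[[-0.2,0,0],[0,0,0]],[[-0.24,0,0],[0,0,0]],[[-0.26,0,0],[0,0,0]],[[-0.26,0,0],[0,0,0]]]'

```text
t: 21.9
position: [0.5619, -0.0283, 0.3264]
orientation: [3.139, 0.001, 1.519]
wrist_force: [0.0, -0.8, -0.7]
gripper_width: 0.633
```

Run:
```python
from g import *
import time
sent([0,0,-.15],[0,0,0]);sent([-.26,0,0],[0,0,0]);st()
W={}
for n in("side","top","side"):
    p,d=snap(n,n+"26.png"); w=cloud(n,d); d3=w-O; X=d3@xb*1000;Y=d3@yb*1000;Z=w[...,2]*1000
    m=(abs(X)<80)&(Y>15)&(Y<110)&(Z>120)&(Z<150); P=np.c_[X[m],Y[m]].astype(np.float32); print(n,"block z",np.median(Z[m]),np.std(Z[m]),cv2.minAreaRect(P), np.linalg.lstsq(np.c_[X[m],Y[m],np.ones(m.sum())],Z[m],rcond=None)[0])
    m=(abs(X)<25)&(Y>35)&(Y<72)&(Z>203.5)&(Z<225); print(" plate top",m.sum(),X[m].min(),X[m].max(),np.median(Y[m]),Z[m].max())
a=cv2.imread("pics/side26.png")[180:280,100:220];b=cv2.imread("pics/top26.png")[120:220,80:200]
cv2.imwrite("pics/fin.png",np.vstack([cv2.resize(x,None,fx=3,fy=3,interpolation=cv2.INTER_CUBIC) for x in(a,b)]))
```

```text
t 21.9 B [-13.  316.4 326.4] cmdB [-12.3 313.9 324.8] world [ 0.5619 -0.0283  0.3264] ypr [1.7986e+02 5.0000e-02 8.7060e+01] cmd [180.     0.    87.28] F [ 0.   -0.8  -0.68] Tq [ 0.016 -0.021  0.012] w 55.7
side block z 136.4172588331614 4.192635824175383 ((-2.28216552734375, 63.73680877685547), (105.58422088623047, 52.9431266784668), 1.7314034700393677) [-4.72567582e-02 -1.61557216e-02  1.37670382e+02]
 plate top 107 -21.16054243366877 16.00921763504441 51.94147160685247 216.8518720575615
top block z 134.36911300494336 2.255353902033219 ((-1.0926856994628906, 55.942169189453125), (104.48117065429688, 71.13494873046875), 1.709315299987793) [1.03250661e-02 1.09525212e-02 1.33760348e+02]
 plate top 82 -19.872549907810313 16.23997630247888 55.99676507981161 215.79185654320366
side block z 136.4667500495288 4.216098394454652 ((-1.923431396484375, 63.77881622314453), (105.536865234375, 52.70248031616211), 1.4760812520980835) [-4.82305100e-02 -1.71713414e-02  1.37780655e+02]
 plate top 111 -20.702024234297866 16.012904480579916 52.16055231279206 216.61675873252662
```

View pics/fin.png

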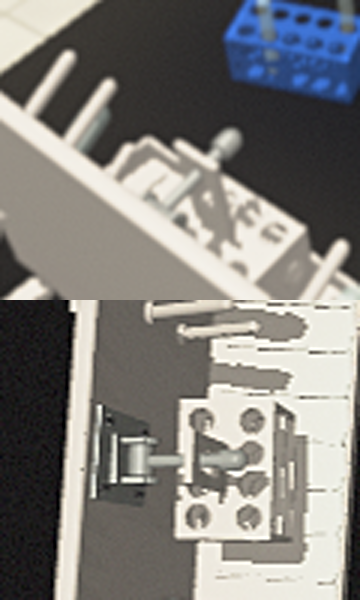

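View pics/top26.png

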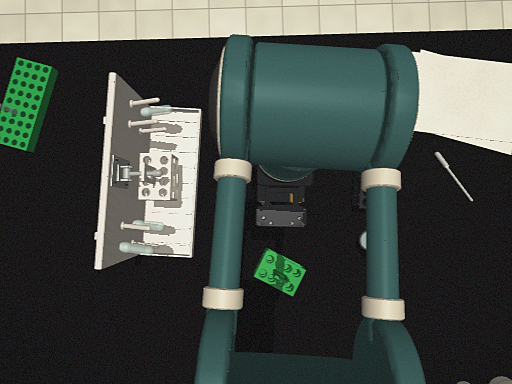

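The carrier hangs level with its hole over the rod (crop (190,460) in the lower view), the head is outside the plate, and the two frames agree so it is still. The robot is clear, so I'll hand in.

```bash
python3 -c "
from g import *
st();print(bot.job_done())"
```

```text
t 22.05 B [-12.8 313.2 325.6] cmdB [-12.3 313.9 324.8] world [ 0.562  -0.0251  0.3256] ypr [ 1.7992e+02 -4.0000e-02  8.7260e+01] cmd [180.     0.    87.28] F [ 0.73  0.86 -0.38] Tq [-0.019 -0.031 -0.027] w 55.8
the job is handed in; nothing more can be done
None
```

The white carrier is hanging by the neck of its hole on the folded-out steel peg, over the tray. I handed the job in at about 22 s. The job reports no verdict, so this rests on my own measurements.

- **Peg:** I pushed it out with closed fingertips until it hit its stop. The force rose to about 46 N with only 1 mm more travel, and the rod rises about 7°. I had no direct reading of the joint angle.
- **Hanging:** The hole went over the head with no contact force I could tell from sensor noise. The carrier was then lowered until the peg carried it, with at most about 9 N by my estimate from the wrist force. I eased the press to about 2 N before letting go.
- **Last checks:**
  - The slot point is at about x −1.5, y 54, z 197 mm in the board frame.
  - In the top view the carrier is level to about 0.01 rad. The side view's fit gave about 0.05 rad, which is still within the limit.
  - The carrier did not move between frames, and the gripper was clear of everything.
- **Disagreements:** The two cameras differ by 2–4 mm in places, within the tolerances. The arm covered the bottle and the beaker in the last top picture. They stood in place in a side view taken just before release, and the arm did not go near them afterwards.

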